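Slide a pump tray across the gap onto a bench scale

TASK

Weigh the reclaimed fuel pump: it stands off-centre in its tray on the plywood stand, so first set it upright in the middle of the tray, letting go of it while the tray is still on the stand. Then slide the tray, without lifting it and without either end dipping into the gap, across onto the bench scale until it sits centred and square on the steel pan, with the pump still standing in the middle. Leave the ring in the gap and the black block, bottle and mug around it where they are.

Things in the scene. Friction and masses are not known exactly. Their poses are not given: they have to be found in the camera images.
- tray: Grey plastic open tray, 130 mm (its x) by 220 mm (its y) outside, 30 mm high, floor and walls 4 mm thick, 0.2 kg. Origin: centre of its underside. It starts on the stand with its long y axis about along the line from the stand to the scale. It slides easily on board and pan; it tips at the gap if the pump is far from its middle.
- pump_mid (a point): Fuel pump, 94 mm tall, 0.6 to 0.85 kg: point on its axis 47 mm above its underside; z is its up axis. White round pot, 68 mm diameter, 45 mm high; above it a white flange of 84 mm diameter, 45 to 52 mm above the underside; on that a black connector block to grip. It starts standing on the tray's floor near one of the tray's short ends. The tray holds nothing else.
- pump_grip (a point): Centre of the pump's black connector block, on the pump's axis, 73 mm above its underside. The block is 44 mm (x) by 26 mm (y) and 42 mm tall, standing on the flange (21 mm below this point): grip it across its 26 mm. A small capped nipple, 12 mm wide and 20 mm tall, stands on the flange at x = +34 mm.
- stand: Fixed low stand: smooth plywood board 190 mm (x) by 230 mm (y) on four short black legs, top 62 mm above its origin. Origin: centre of its underside, on the bench.
- scale: Fixed bench scale: flat steel pan 190 mm (x) by 230 mm (y), top 60 mm above the origin (2 mm lower than the stand), on a grey base with a low display on its -x side. Origin: below the pan's centre, on the bench. It lies beside the stand along y, left or right of it, at most 4 degrees out of parallel, with an open gap of 78 to 98 mm between the edges of board and pan.
- grommet: Bystander: black rubber ring, 44 mm diameter, 12 mm high, on the bench in the gap; leave it. Origin: centre of its underside.
- float_block: Bystander: black block 32 x 75 x 24 mm on the bench just in front (-x) of the stand; leave it. Origin: centre of its underside.
- cleaner: Bystander: clear bottle, 68 mm diameter, 200 mm tall, standing on the left; leave it. Origin: centre of its underside.
- mug: Bystander: white mug, 80 mm diameter, 90 mm tall, standing on the right; leave it. Origin: centre of its underside.
Mind the look-alikes: they are no part of the job. Leave any blue or pink look-alike of the part that bears pump_mid alone.

How it is judged:
By the outcome, as a careful person would: the job done as asked, in the order asked, and still so for the second after the job is handed in, with the robot touching nothing.
It also fails if it takes over 61 s, if anything falls off the work surface, if the arm or the gripper's body presses on something with over 40 N, if the wrist force passes 120 N, or if a joint passes its speed limit or range.

ROBOT

A 6-joint arm with a two-finger parallel gripper is mounted at the origin on the work surface. World frame = base frame: x ahead of the robot, y to its left, z up, the work surface at z = 0. Lengths are in m, angles in rad, forces in N, time in s.
With the tool pointing down it reaches from about 0.35 to 0.975 m from the base axis. Payload 4.9 kg.
Tool frame: the origin (TCP) lies at the very end of the fingers, on their centre line; the grasp point (between the pads) lies 19 mm behind it; x points along the fingers, z is the direction in which the jaws open and shut, and the axes are right-handed (so a half turn about x gives the same grasp; the last joint's range is limited). The gripper opens to 85 mm and grips with 20 to 120 N. Pads are 22 mm wide; open, the fingers measure 114 mm over their backs; the gripper's body (76 mm by 85 mm) begins 54 mm behind the grasp point. The pads swing forward as they close: fully open they stand 13 mm farther back than shut.
Start: joints at [-1.346, 0.053, 1.613, -0, 1.476, -0.119], TCP at [0.211, -0.588, 0.197] pointing down, gripper open.
Joint ranges: [-3.01, 3.01], [-1.01, 2.22], [0.06, 2.58], [-1.02, 4.17], [0.09, 2.62], [-3.14, 3.14]. Speed limits (rad/s): [2.57, 2.57, 3.14, 3.14, 3.14, 3.14].

INTERFACE

Orientations are given as a unit quaternion [w, x, y, z].
In Python, from plant import manip, vision, job gives the robot as it stands.
- The arm moves only by the tool servo_tool, never from a script. Its arguments are lists of equal length, an entry for each row: "twist": the turn, a rotation vector about the world's x, y, z in rad, a list of three; "xyz": the shift along the world's x, y, z in cm, a list of three; "fingers": the opening, from 0 (shut) to 1 (fully open). In form: {"twist": [[wx, wy, wz], ...], "xyz": [[x, y, z], ...], "fingers": [fingers, ...]}. A call has 1 to 8 rows; each row shifts and turns the commanded pose from where the row before left it; what a row does not reach is not made up. A row lasts 1/8 s, in which the tool goes at most 62.5 mm and 10.7 degrees, less where a joint would pass 70% of its speed; a pose out of reach is approached as far as the arm can. A call with a gripper value outside its range is refused whole. The fingers move at their own pace and stop on an object; the grip force is fixed at half the most. Time passes only in rows, so rows that do not move let the fingers close. It gives the time, the measured TCP pose, the force and the opening at its end, in the units of the state.
- manip.state(): the state, without advancing time (a new reading comes with each control period).
- vision.grab_frame(name): name is "scene" or "top" or "wrist"; returns the picture (400x640x3 uint8, red, green, blue); there is no depth.
- vision.get_calibration(name): a dict with "camera_matrix" (3x3 intrinsics, pixels), "k1" (the pictures are not rectified: a ray, as slopes to the right and down, at radius r is drawn at 1 + k1 r^2 times it, then the intrinsics apply), "origin" and "orientation" of the camera in the world; the wrist camera has in their place "mount" (4x4, takes a point from camera to tool coordinates, whose origin is the TCP and whose axes are the tool frame's). Camera axes: x right, y up, looking along -z (the intrinsics and any distortion apply to the point x, -y, -z); pixel columns grow to the right and rows downward; lengths in m; the calibration is good to about 2 mm. A picture is of the moment at which its call begins: read the wrist's pose just before it. get_calibration takes no time and is no camera call.
- job.job_done(): hands the job in, once; it reports no verdict.
Trained networks look in the newest picture that a camera, given by its name, has taken for a name from the list of things; names that differ only in an ending like _2 or _b are one class to them, and where a whole thing is asked for, a point or a joint stands for the part that bears it (a point fixed in the world has none). Each returns a list of dicts, best first, with "score" (0 to 1); they miss things now and then, are a little off and sometimes report something else, mostly with a low value. They report only what shows in the picture. A call takes as long as a camera call. They do not tell look-alikes from the thing itself.
- vision.spot_in(camera, label): "extent" ([centre column, centre row, width, height] in pixels, round what is visible of it).
The state is a dict: "time": time; "joint_pos": joint angles; "joint_vel": joint speeds; "joint_efforts": joint torques, N m; "tool_pos": TCP position; "tool_rot": TCP orientation; "contact_force": force on the tool from outside, world axes, zero at the start; "ft_torque": the same for the moment, N m; "gripper_width": opening from 0.0 (shut) to 1.0 (fully open).
Only numpy, scipy, OpenCV 4.12 (cv2) and the standard library are available. Lean on these libraries where they do the work, as an engineer would, in place of code of your own. Each camera call takes 0.05 s, during which the arm holds its last target.

## Working session

There is one attempt and no reset: what is moved stays moved. The work goes in short steps, Python scripts to look and compute and a tool call to move; the robot and the scene stay as the last step left them, time stands still between calls to the robot, and variables do not carry over. Pictures are saved under pics/ and viewed, and the job is handed in when it is done.

Besides the shell and the picture viewer there is one more tool, called after "Call:" by a JSON object that holds its "method" and its "body", one argument or row to a line. servo_tool: Moves the arm, as the interface text tells. Its arguments: {"type":"object","properties":{"twist":{"type":"array","items":{"type":"array","items":{"type":"number"}}},"xyz":{"type":"array","items":{"type":"array","items":{"type":"number"}}},"fingers":{"type":"array","items":{"type":"number"}}},"required":["twist","xyz","fingers"]}

```bash
ls; mkdir -p pics; cat > h.py <<'E'
import numpy as np, cv2
from plant import manip, vision, job
from scipy.spatial.transform import Rotation as R
def q2r(q): return R.from_quat([q[1],q[2],q[3],q[0]]).as_matrix()
def save(n,f,im=None):
    im=vision.grab_frame(n) if im is None else im
    cv2.imwrite('pics/'+f,im[:,:,::-1]); return im
def cam(n,st=None):
    c=vision.get_calibration(n); K=np.array(c['camera_matrix']);k=c['k1']
    if 'mount' in c:
        M=np.array(c['mount']); st=st or manip.state()
        T=np.eye(4);T[:3,:3]=q2r(st['tool_rot']);T[:3,3]=st['tool_pos']
        P=T@M; return K,k,P[:3,:3],P[:3,3]
    return K,k,q2r(c['orientation']),np.array(c['origin'])
def ray(C,u,v):
    K,k,Rm,o=C
    d=np.array([(u-K[0,2])/K[0,0],(v-K[1,2])/K[1,1]]); s=d.copy()
    for _ in range(30): s=d/(1+k*(s@s))
    return o,Rm@np.array([s[0],-s[1],-1])
def atz(C,u,v,z):
    o,d=ray(C,u,v); return o+d*(z-o[2])/d[2]
def proj(C,p):
    K,k,Rm,o=C; q=Rm.T@(np.array(p)-o); s=np.array([q[0],-q[1]])/-q[2]; s=s*(1+k*(s@s))
    return np.array([K[0,0]*s[0]+K[0,2],K[1,1]*s[1]+K[1,2]])
E
python3 - <<'E'
from h import *
np.set_printoptions(precision=4,suppress=True)
save('scene','s0.png');save('top','t0.png');save('wrist','w0.png')
print(manip.state())
for n in('scene','top','wrist'):print(n,cam(n))
for l in['tray','pump_mid','pump_grip','stand','scale','grommet','float_block','cleaner','mug']:
    for r in vision.spot_in('top',l)[:3]:print(l,r)
E
```

```text
pics
{'time': 0.15, 'joint_pos': array([-1.346 ,  0.0532,  1.614 , -0.    ,  1.476 , -0.119 ]), 'joint_vel': array([ 0.0002, -0.0005, -0.0044,  0.001 , -0.0009, -0.001 ]), 'joint_efforts': array([  0.0005, -39.4241, -37.0722,  -0.0001,   0.0047,   0.    ]), 'tool_pos': array([ 0.2106, -0.5879,  0.1965]), 'tool_rot': array([ 0.5778,  0.4075,  0.5786, -0.4067]), 'contact_force': array([0.3067, 0.3336, 0.7047]), 'ft_torque': array([-0.0431,  0.0012, -0.0015]), 'gripper_width': 1.0017642887976237}
scene (array([[502.4422,   0.    , 315.1874],
       [  0.    , 502.4422, 203.4165],
       [  0.    ,   0.    ,   1.    ]]), 0.05211016699766421, array([[ 0.4604, -0.7291,  0.5064],
       [ 0.8875,  0.3673, -0.2781],
       [ 0.0167,  0.5775,  0.8162]]), array([ 1.2654, -0.406 ,  1.2944]))
top (array([[445.7798,   0.    , 317.5919],
       [  0.    , 445.7798, 200.9391],
       [  0.    ,   0.    ,   1.    ]]), 0.03781921040197107, array([[-0.024 ,  0.9974, -0.0682],
       [-0.9996, -0.0252, -0.0161],
       [-0.0177,  0.0678,  0.9975]]), array([ 0.4424, -0.0136,  1.3576]))
wrist (array([[34
[... 442 characters left out ...]
 'score': 0.93}
pump_mid {'extent': [437.3, 204.9, 30.2, 31.4], 'score': 0.87}
pump_mid {'extent': [392.2, 181.2, 27.3, 28.8], 'score': 0.76}
pump_grip {'extent': [395.5, 179.7, 31.3, 28.4], 'score': 0.83}
pump_grip {'extent': [435.8, 205.4, 30.7, 28.7], 'score': 0.82}
pump_grip {'extent': [414.2, 241.8, 29.9, 32.8], 'score': 0.82}
stand {'extent': [364.1, 184.0, 83.1, 67.8], 'score': 0.62}
scale {'extent': [261.6, 196.5, 81.3, 79.8], 'score': 0.63}
grommet {'extent': [313.9, 196.9, 11.2, 12.1], 'score': 0.45}
float_block {'extent': [363.3, 237.9, 28.6, 11.0], 'score': 0.5}
cleaner {'extent': [147.8, 229.6, 46.1, 24.9], 'score': 0.63}
mug {'extent': [500.1, 233.1, 41.8, 30.3], 'score': 0.63}
```

```bash
python3 - <<'E'
import cv2
a=cv2.imread('pics/t0.png')[100:280,110:540];cv2.imwrite('pics/t0z.png',cv2.resize(a,(800,335),interpolation=cv2.INTER_CUBIC))
a=cv2.imread('pics/t0.png')[130:260,210:470];cv2.imwrite('pics/t0y.png',cv2.resize(a,(800,400),interpolation=cv2.INTER_CUBIC))
E
```

```text
(no output)
```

View pics/s0.png

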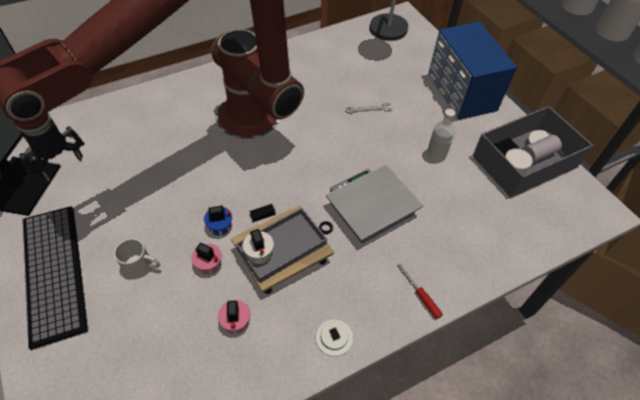

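View pics/t0y.png

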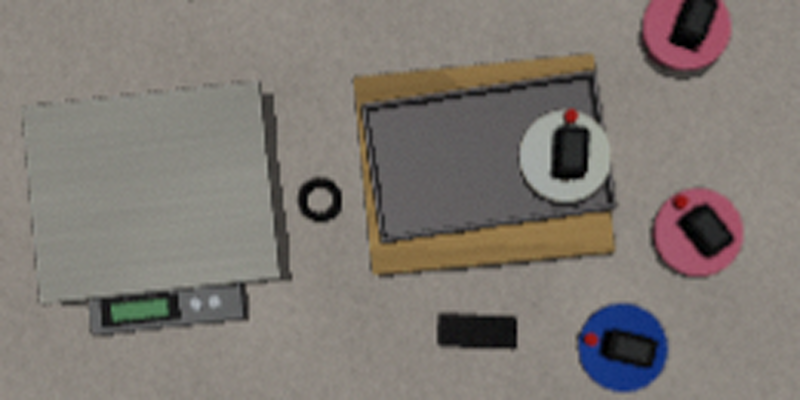

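View pics/w0.png

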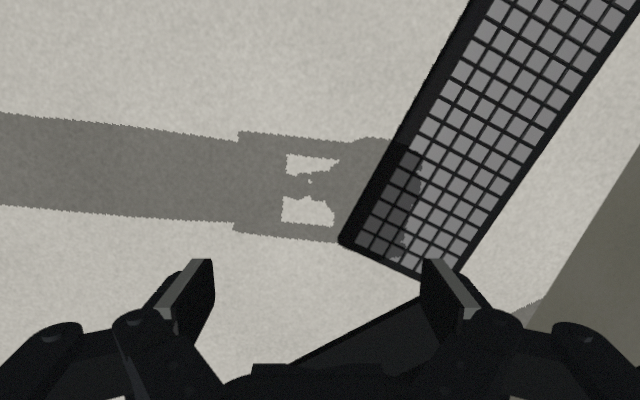

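```bash
python3 - <<'E'
from h import *
np.set_printoptions(precision=4,suppress=True)
C=cam('top')
def z2(p):return 210+p[0]/3.077,130+p[1]/3.077
for n,z,c in [('tray',.092,[(364,108),(593,76),(612,208),(384,240)]),('pan',.06,[(24,104),(262,82),(290,278),(40,302)]),('stand',.062,[(355,77),(593,55),(613,251),(375,273)]),('block',.160,[(556,125),(588,125),(586,178),(553,178)]),('flange',.118,[(565,156)])]:
    P=np.array([atz(C,*z2(p),z)[:2] for p in c]);print(n,P.mean(0));print(P)
    if len(P)>2: print([np.linalg.norm(P[i]-P[i-1]) for i in range(4)], np.degrees(np.arctan2(*(P[0]-P[1]+P[3]-P[2])[::-1])))
st=manip.state();Rm=q2r(st['tool_rot']);print(Rm)
E
```

```text
tray [ 0.5813 -0.1398]
[[ 0.6309 -0.0263]
 [ 0.655  -0.2391]
 [ 0.5319 -0.252 ]
 [ 0.5076 -0.0416]]
[np.float64(0.12420262960748334), np.float64(0.2141546994543633), np.float64(0.12371453857144935), np.float64(0.21183544927630546)] 96.51679391295582
pan [0.5614 0.1751]
[[0.648  0.298 ]
 [0.6632 0.0701]
 [0.4755 0.0475]
 [0.4587 0.2846]]
[np.float64(0.1897265955843827), np.float64(0.22841276743323605), np.float64(0.18908742901177703), np.float64(0.23768122950993248)] 93.94757246114091
stand [ 0.5793 -0.1385]
[[ 0.6653 -0.0188]
 [ 0.6801 -0.2451]
 [ 0.4935 -0.2571]
 [ 0.4782 -0.0329]]
[np.float64(0.18764239739622307), np.float64(0.22684543315083053), np.float64(0.18698081948393636), np.float64(0.22465950714667404)] 93.81313547407754
block [ 0.5776 -0.2052]
[[ 0.6012 -0.1932]
 [ 0.6004 -0.2211]
 [ 0.5539 -0.2177]
 [ 0.5547 -0.189 ]]
[np.float64(0.04670449386699508), np.float64(0.027864921452636204), np.float64(0.04662603452250904), np.float64(0.028668655953575435)] 88.46783543034388
flange [ 0.5783 -0.2067]
[[ 0.5783 -0.2067]]
[[ 0.      0.9415  0.3371]
 [-0.0001  0.3371 -0.9415]
 [-1.      0.      0.0001]]
```

Call:
{"method": "servo_tool", "body": {
  "twist": [
    [0,0,-0.05],
    [0,0,-0.05],
    [0,0,-0.05],
    [0,0,-0.05],
    [0,0,-0.05],
    [0,0,-0.05],
    [0,0,-0.05],
    [0,0,-0.05]
  ],
  "xyz": [
    [3,3,2],
    [4.2,4.2,2],
    [4.2,4.2,1],
    [4.2,4.2,1],
    [4.2,4.2,1],
    [4.2,4.2,1],
    [4.2,4.2,1],
    [4,4,1]
  ],
  "fingers": [1,1,1,1,1,1,1,1]
}}

```text
time: 1.6
tool_pos: [0.5338, -0.2649, 0.2979]
tool_rot: [0.486, 0.514, 0.485, -0.514]
contact_force: [0.2, -0.2, -0.1]
gripper_width: 1.003
```

Call:
{"method": "servo_tool", "body": {
  "twist": [
    [0,0,0],
    [0,0,0],
    [0,0,0]
  ],
  "xyz": [
    [2.5,3.5,0],
    [2,2.5,0],
    [0,0,0]
  ],
  "fingers": [1,1,1]
}}

```text
time: 1.98
tool_pos: [0.5785, -0.2048, 0.2972]
tool_rot: [0.487, 0.513, 0.487, -0.513]
contact_force: [0.1, -0.3, -0.3]
gripper_width: 1.002
```

```bash
python3 - <<'E'
from h import *
np.set_printoptions(precision=4,suppress=True)
s=manip.state();print(s['time'],s['tool_pos'],s['joint_pos'],s['joint_vel']);print(q2r(s['tool_rot']))
save('wrist','w1.png')
for l in['pump_mid','pump_grip','tray']:
    for r in vision.spot_in('wrist',l)[:3]:print(l,r)
E
```

```text
1.975 [ 0.5785 -0.2048  0.2972] [-0.4615 -0.0137  1.516   0.0001  1.6395  1.1622] [-0.0425 -0.0122  0.013  -0.0191  0.0017 -0.0138]
[[-0.0001  0.9986 -0.0529]
 [ 0.0002 -0.0529 -0.9986]
 [-1.     -0.0002 -0.0002]]
pump_mid {'extent': [424.4, 205.8, 72.3, 68.4], 'score': 0.95}
pump_mid {'extent': [318.9, 168.2, 85.2, 76.7], 'score': 0.93}
pump_mid {'extent': [366.6, 281.1, 57.5, 59.2], 'score': 0.65}
pump_grip {'extent': [425.0, 203.9, 72.7, 67.4], 'score': 0.91}
pump_grip {'extent': [316.7, 168.0, 78.0, 79.2], 'score': 0.87}
pump_grip {'extent': [430.5, 38.5, 79.8, 77.0], 'score': 0.82}
tray {'extent': [254.1, 159.2, 217.3, 148.4], 'score': 0.97}
tray {'extent': [316.9, 168.0, 79.7, 77.2], 'score': 0.34}
```

View pics/w1.png

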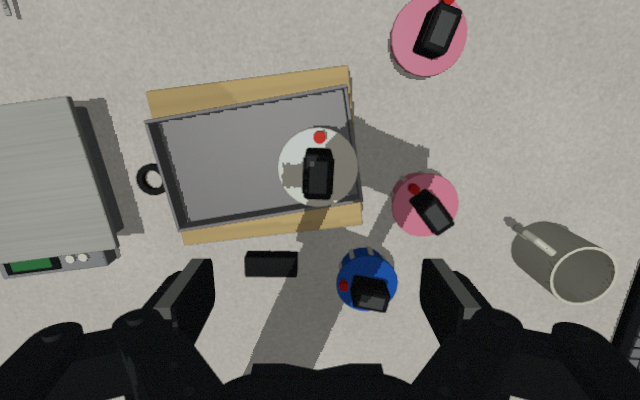

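```bash
python3 - <<'E'
import cv2
a=cv2.imread('pics/w1.png')[60:250,130:370];cv2.imwrite('pics/w1z.png',cv2.resize(a,(720,570),interpolation=cv2.INTER_CUBIC))
E
```

```text
(no output)
```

View pics/w1z.png

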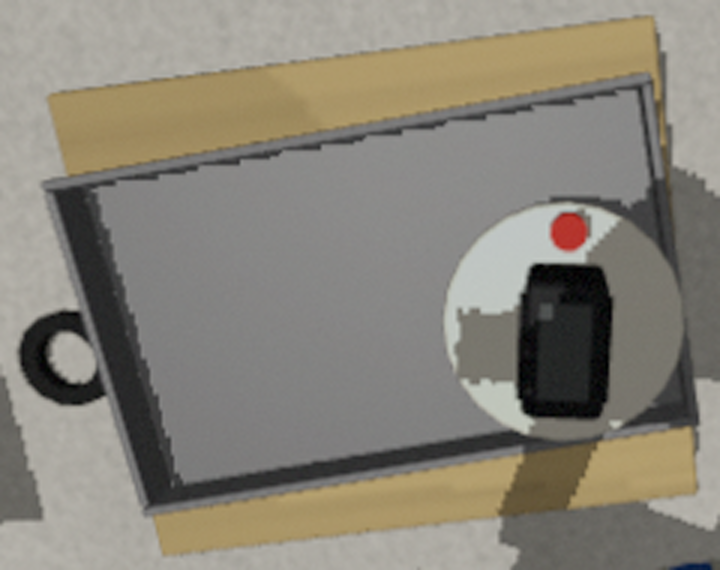

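```bash
cat > m.py <<'E'
from h import *
np.set_printoptions(precision=4,suppress=True)
def rect(C,pts,z,L,W):
    # pts TL(+x+y) TR(+x-y) BR(-x-y) BL(-x+y)
    P=np.array([atz(C,*p,z)[:2] for p in pts])
    ref=np.array([[W/2,L/2],[W/2,-L/2],[-W/2,-L/2],[-W/2,L/2]])
    c=P.mean(0);A=(P-c);th=np.arctan2((ref[:,0]*A[:,1]-ref[:,1]*A[:,0]).sum(),(ref*A).sum())
    r=np.array([[np.cos(th),-np.sin(th)],[np.sin(th),np.cos(th)]])
    print(' centre',c,'yaw deg',np.degrees(th),'resid mm',((A-ref@r.T)*1000).round(1).tolist())
    return c,th
E
python3 - <<'E'
from m import *
C=cam('wrist')
z=lambda l:[(130+a/3-.33,60+b/3-.33) for a,b in l]
print('tray');rect(C,z([(44,184),(650,76),(697,424),(148,512)]),.092,.22,.13)
print('stand');rect(C,z([(48,96),(655,15),(697,494),(163,555)]),.062,.23,.19)
p=z([(564.5,321)])[0];print('flange',atz(C,*p,.117))
for q in z([(569,231),(444,321),(685,321),(564,202),(564,440)]): print(atz(C,*q,.118))
print('block top corners'); 
for q in z([(532,266),(604,266),(606,418),(520,418)]): print(atz(C,*q,.16),atz(C,*q,.12))
E
```

```text
tray
 centre [ 0.585  -0.1413] yaw deg 6.409294722615339 resid mm [[-1.3, -0.9], [-1.4, 1.0], [0.8, 1.8], [1.9, -2.0]]
stand
 centre [ 0.5805 -0.1391] yaw deg 3.705388835055236 resid mm [[-1.2, -0.9], [-0.3, 0.4], [0.5, 1.0], [0.9, -0.5]]
flange [ 0.581 -0.208  0.117]
[ 0.6118 -0.2113  0.118 ]
[ 0.5836 -0.1664  0.118 ]
[ 0.5788 -0.2496  0.118 ]
[ 0.6215 -0.2102  0.118 ]
[ 0.5381 -0.2054  0.118 ]
block top corners
[ 0.6065 -0.1996  0.16  ] [ 0.601  -0.1981  0.12  ]
[ 0.6053 -0.2212  0.16  ] [ 0.5996 -0.2225  0.12  ]
[ 0.5577 -0.2196  0.16  ] [ 0.546  -0.2207  0.12  ]
[ 0.5593 -0.1927  0.16  ] [ 0.5478 -0.1904  0.12  ]
```

Call:
{"method": "servo_tool", "body": {
  "twist": [
    [0,0,0],
    [0,0,0],
    [0,0,0],
    [0,0,0],
    [0,0,0],
    [0,0,0]
  ],
  "xyz": [
    [0.15,-0.3,-3],
    [0,0,-4.5],
    [0,0,-4.5],
    [0,0,-3],
    [0,0,-2.1],
    [0,0,0]
  ],
  "fingers": [1,1,1,1,1,1]
}}

```text
time: 2.92
tool_pos: [0.5778, -0.2097, 0.1246]
tool_rot: [-0.484, -0.514, -0.487, 0.514]
contact_force: [0.3, -0.0, 0.3]
gripper_width: 1.0
```

Call:
{"method": "servo_tool", "body": {
  "twist": [
    [0,0,0],
    [0,0,0],
    [0,0,0],
    [0,0,0],
    [0,0,0],
    [0,0,0]
  ],
  "xyz": [
    [0,0,0],
    [0,0,0],
    [0,0,0],
    [0,0,0],
    [0,0,0],
    [0,0,0]
  ],
  "fingers": [0,0,0,0,0,0]
}}

```text
time: 3.68
tool_pos: [0.579, -0.2095, 0.1263]
tool_rot: [-0.486, -0.514, -0.486, 0.514]
contact_force: [-0.2, -0.2, 0.9]
gripper_width: -0.001
```

```bash
python3 - <<'E'
from h import *
print(manip.state()['gripper_width'])
save('wrist','w2.png')
save('scene','s2.png')
a=cv2.imread('pics/s2.png')[150:350,150:470];cv2.imwrite('pics/s2z.png',cv2.resize(a,(800,500)))
E
```

```text
-0.0012225410519592483
```

View pics/w2.png

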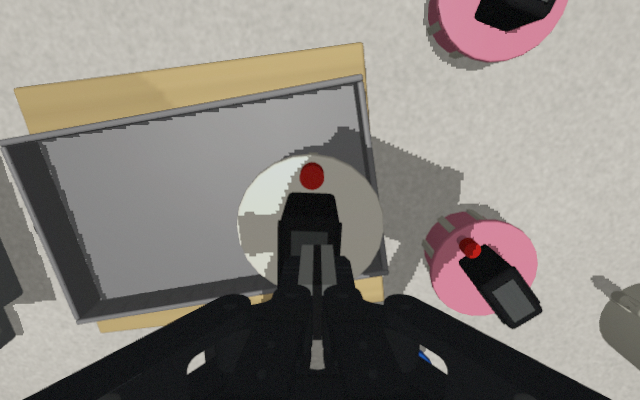

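View pics/s2z.png

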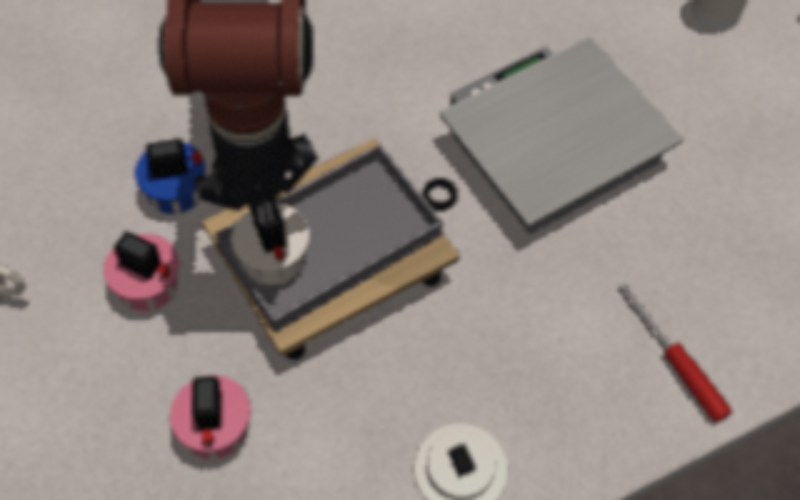

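```bash
python3 - <<'E'
from h import *
s=manip.state();print(s['tool_pos'],s['contact_force'])
C=cam('wrist',s)
print(C[3])
for p in [s['tool_pos'],s['tool_pos']+[0,0,.019],[.581,-.208,.16],[.581,-.208,.118]]:print(p,proj(C,p))
C=cam('scene')
for p in [s['tool_pos'],s['tool_pos']+[0,0,.019],[.581,-.208,.16],[.581,-.208,.118]]:q=proj(C,p);print(p,q,(q-[150,150])*2.5)
a=cv2.imread('pics/s2.png')[200:290,210:310];cv2.imwrite('pics/s2y.png',cv2.resize(a,(800,720),interpolation=cv2.INTER_CUBIC)[:600])
a=cv2.imread('pics/w2.png')[140:340,220:420];cv2.imwrite('pics/w2z.png',cv2.resize(a,(600,600),interpolation=cv2.INTER_CUBIC))
E
```

```text
[ 0.5790272  -0.20948427  0.12628347] [ 0.27160227 -0.16193837  0.70911862]
[ 0.65162075 -0.21301271  0.3035528 ]
[ 0.5790272  -0.20948427  0.12628347] [317.97210081 236.35035165]
[ 0.5790272  -0.20948427  0.14528347] [318.08112941 251.01280829]
[0.581, -0.208, 0.16] [314.66547143 260.9125254 ]
[0.581, -0.208, 0.118] [315.13004977 227.69919589]
[ 0.5790272  -0.20948427  0.12628347] [255.40289271 241.26409809] [263.50723178 228.16024523]
[ 0.5790272  -0.20948427  0.14528347] [254.83280504 237.58248286] [262.08201259 218.95620715]
[0.581, -0.208, 0.16] [255.19914696 235.0237697 ] [262.99786741 212.55942424]
[0.581, -0.208, 0.118] [256.44448074 243.18938567] [266.11120184 232.97346418]
```

View pics/s2y.png

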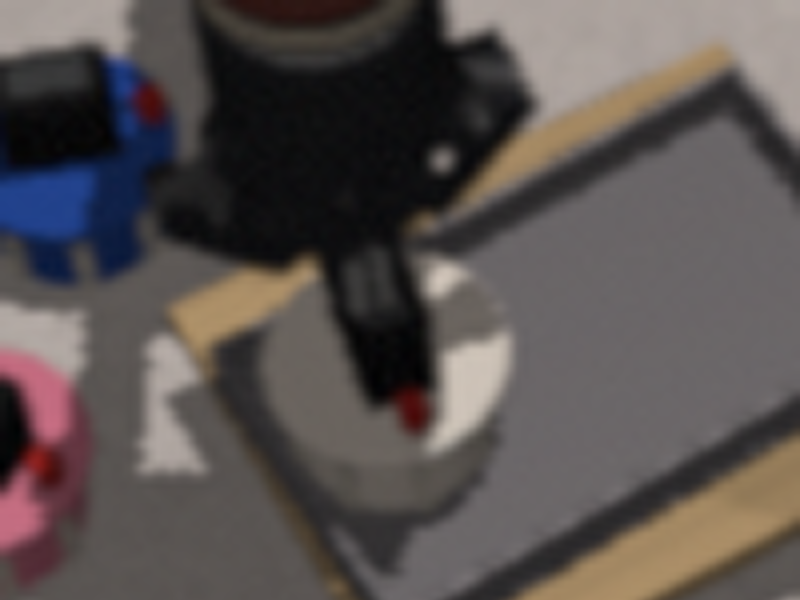

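View pics/w2z.png

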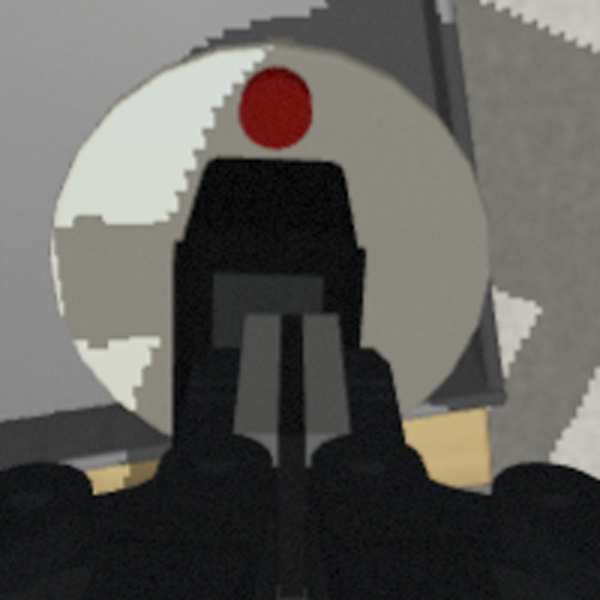

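```bash
python3 - <<'E'
from h import *
np.set_printoptions(precision=1,suppress=True)
c=vision.get_calibration('wrist');M=np.array(c['mount']);print(M.round(4));C=(np.array(c['camera_matrix']),c['k1'],M[:3,:3],M[:3,3])
for x in(0,-.013,-.019,-.035,-.05):
  for y in(-.011,0,.011):
    print(x,y,[proj(C,[x,y,z]) for z in(-.0425,-.057,0,.013)])
E
```

```text
[[ 0.   0.3 -1.  -0.2]
 [-0.   1.   0.3  0.1]
 [ 1.   0.   0.  -0. ]
 [ 0.   0.   0.   1. ]]
0 -0.011 [array([241.4, 254.8]), array([215.2, 254.9]), array([318. , 254.8]), array([341.4, 254.8])]
0 0 [array([240.2, 236.4]), array([213.6, 236.4]), array([318. , 236.4]), array([341.7, 236.4])]
0 0.011 [array([238.9, 217.3]), array([211.9, 217.4]), array([318. , 217.3]), array([342.1, 217.3])]
-0.013 -0.011 [array([236.2, 265.7]), array([208.2, 265.7]), array([318. , 265.6]), array([343. , 265.6])]
-0.013 0 [array([234.8, 246.1]), array([206.3, 246.1]), array([318. , 246.1]), array([343.5, 246.1])]
-0.013 0.011 [array([233.4, 225.9]), array([204.4, 225.9]), array([318.1, 225.8]), array([344. , 225.8])]
-0.019 -0.011 [array([233.5, 271.2]), array([204.6, 271.2]), array([318.1, 271.1]), array([343.9, 271.1])]
-0.019 0 [array([232.1, 251.1]), array([202.6, 251.1]), array([318.1, 251. ]), array([344.4, 251. ])]
-0.019 0.011 [array([230.5, 230.2]), array([200.5, 230.3]), array([318.1, 230.2]), array([344.9, 230.2])]
-0.035 -0.011 [array([225.5, 287.9]), array([193.7, 288. ]), array([318.2, 287.8]), array([346.5, 287.8])]
-0.035 0 [array([223.7, 266.1]), array([191.3, 266.2]), array([318.2, 266. ]), array([347.1, 266. ])]
-0.035 0.011 [array([221.9, 243.5]), array([188.9, 243.5]), array([318.2, 243.4]), array([347.7, 243.4])]
-0.05 -0.011 [array([216.4, 306.7]), array([181.4, 306.9]), array([318.3, 306.6]), array([349.5, 306.6])]
-0.05 0 [array([214.2, 283.1]), array([178.6, 283.2]), array([318.3, 283. ]), array([350.1, 283. ])]
-0.05 0.011 [array([212. , 258.5]), array([175.5, 258.6]), array([318.4, 258.4]), array([350.8, 258.4])]
```

```bash
python3 - <<'E'
import cv2
a=cv2.imread('pics/w1.png')[230:400,120:520];cv2.imwrite('pics/w1f.png',cv2.resize(cv2.convertScaleAbs(a,alpha=2.2),(800,340),interpolation=cv2.INTER_CUBIC))
a=cv2.imread('pics/w2.png')[180:400,220:420];cv2.imwrite('pics/w2f.png',cv2.resize(cv2.convertScaleAbs(a,alpha=3),(545,600),interpolation=cv2.INTER_CUBIC))
E
```

```text
(no output)
```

View pics/w1f.png

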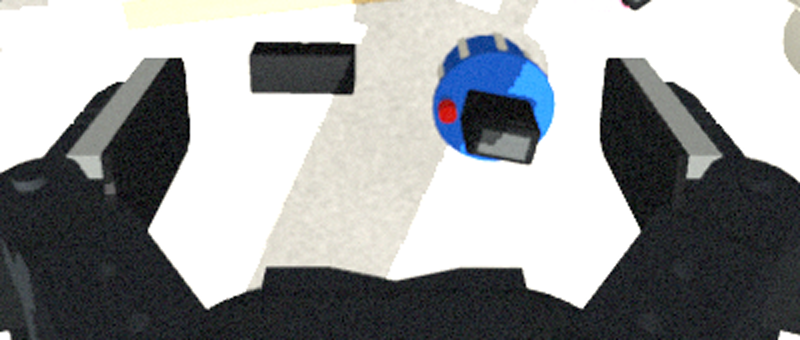

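View pics/w2f.png

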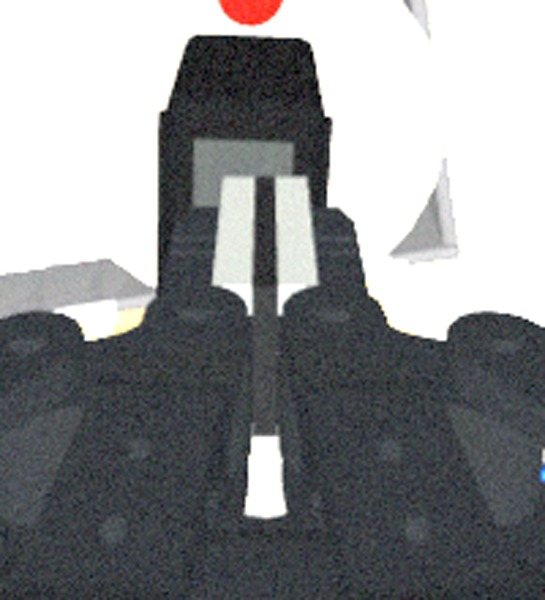

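Call:
{"method": "servo_tool", "body": {
  "twist": [
    [0,0,0],
    [0,0,0],
    [0,0,0],
    [0,0,0],
    [0,0,0],
    [0,0,0]
  ],
  "xyz": [
    [0.2,0.1,0],
    [0,0,0],
    [0,0,0],
    [0,0,0],
    [0,0,-1],
    [0,0,-0.5]
  ],
  "fingers": [1,1,1,1,1,1]
}}

```text
time: 4.53
tool_pos: [0.5805, -0.2083, 0.11]
tool_rot: [-0.485, -0.514, -0.486, 0.514]
contact_force: [-0.5, 0.3, -0.2]
gripper_width: 0.997
```

```bash
python3 - <<'E'
from h import *
save('wrist','w3.png')
save('scene','s3.png')
a=cv2.imread('pics/s3.png')[190:290,190:320];cv2.imwrite('pics/s3z.png',cv2.resize(cv2.convertScaleAbs(a,alpha=1.6),(780,600),interpolation=cv2.INTER_CUBIC))
E
```

```text
(no output)
```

View pics/w3.png

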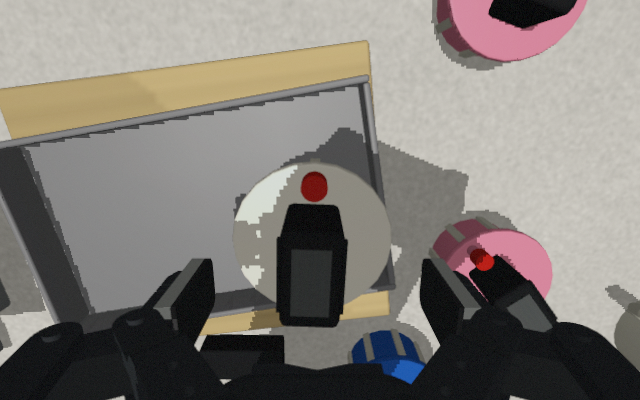

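View pics/s3z.png

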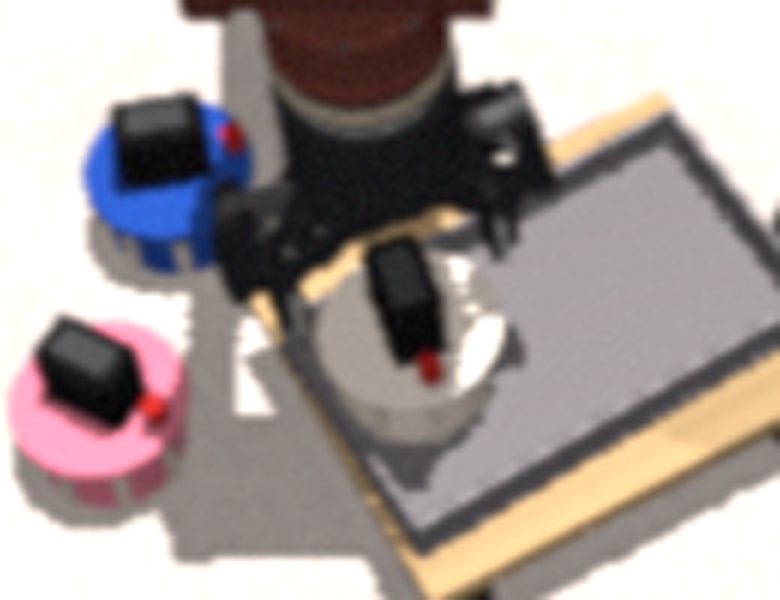

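```bash
python3 - <<'E'
from h import *
np.set_printoptions(precision=1,suppress=True)
s=manip.state();Rm=q2r(s['tool_rot']);C=cam('scene')
print(s['tool_pos'].round(4))
for x,y in((-.05,0),(-.05,.011),(-.013,-.03),(-.013,0),(-.035,-.01)):
  print(x,y,[(proj(C,s['tool_pos']+Rm@np.array([x,y,z]))-190)*6 for z in(.045,.055,-.045,-.055)])
E
```

```text
[ 0.6 -0.2  0.1]
-0.05 0 [array([292.8, 304.7]), array([271. , 312.7]), array([485.8, 234.6]), array([506.8, 227. ])]
-0.05 0.011 [array([301.2, 324.7]), array([279.3, 332.7]), array([494.9, 254. ]), array([515.9, 246.3])]
-0.013 -0.03 [array([279.6, 294.5]), array([258.5, 302.2]), array([466.4, 226.9]), array([486.8, 219.6])]
-0.013 0 [array([301.7, 347.4]), array([280.3, 355.3]), array([490.3, 278.1]), array([510.8, 270.6])]
-0.035 -0.01 [array([289. , 304.4]), array([267.4, 312.2]), array([479.5, 235.2]), array([500.3, 227.6])]
```

Call:
{"method": "servo_tool", "body": {
  "twist": [
    [0,0,0],
    [0,0,0],
    [0,0,0],
    [0,0,0],
    [0,0,0],
    [0,0,0],
    [0,0,0],
    [0,0,0]
  ],
  "xyz": [
    [0,0,-1.2],
    [0,0,-1],
    [0,0,0],
    [0,0,0],
    [0,0,0],
    [0,0,0],
    [0,0,0],
    [0,0,0]
  ],
  "fingers": [1,1,1,0,0,0,0,0]
}}

```text
time: 5.62
tool_pos: [0.5815, -0.2086, 0.09]
tool_rot: [0.486, 0.514, 0.485, -0.514]
contact_force: [0.3, 0.8, 2.5]
gripper_width: 0.296
```

Call:
{"method": "servo_tool", "body": {
  "twist": [
    [0,0,0],
    [0,0,0],
    [0,0,0],
    [0,0,0],
    [0,0,0],
    [0,0,0],
    [0,0,0],
    [0,0,0]
  ],
  "xyz": [
    [0,0,0.5],
    [0,0,0.5],
    [0.1,1.5,0],
    [0.1,2,0],
    [0.1,2,0],
    [0.1,1.15,0],
    [0,0,0],
    [0,0,0]
  ],
  "fingers": [0,0,0,0,0,0,0,0]
}}

```text
time: 6.62
tool_pos: [0.5851, -0.1423, 0.0995]
tool_rot: [-0.486, -0.514, -0.486, 0.514]
contact_force: [-0.8, -0.5, -6.7]
gripper_width: 0.3
```

```bash
python3 - <<'E'
from h import *
s=manip.state();print(s['tool_pos'],s['contact_force'],s['time'])
save('wrist','w4.png');save('top','t4.png')
a=cv2.imread('pics/t4.png')[130:260,210:470];cv2.imwrite('pics/t4y.png',cv2.resize(a,(800,400),interpolation=cv2.INTER_CUBIC))
E
```

```text
[ 0.58514078 -0.14228623  0.09945256] [-0.76714056 -0.47177005 -6.67035757] 6.625
```

View pics/w4.png

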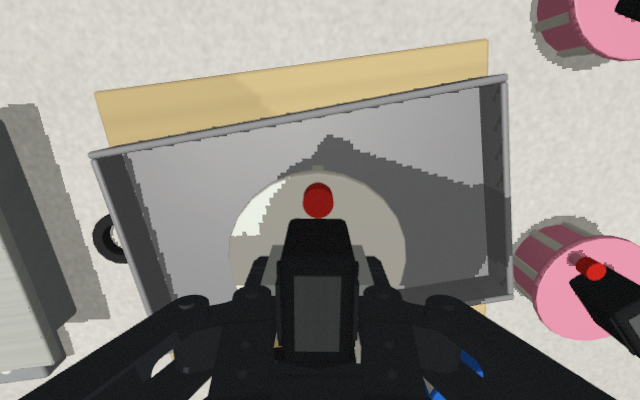

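View pics/t4y.png

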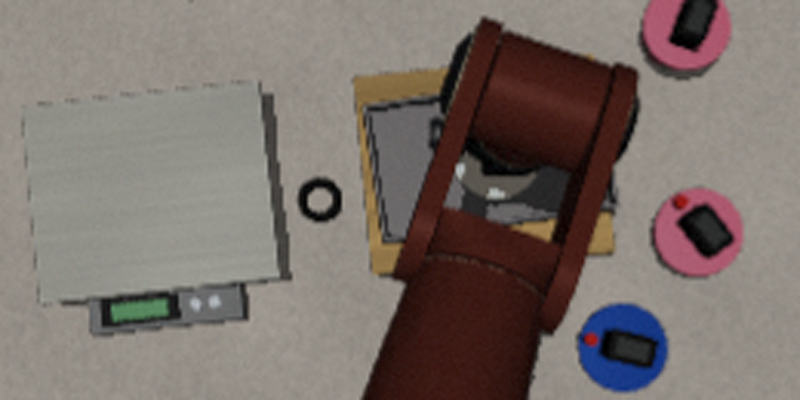

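```bash
python3 - <<'E'
from m import *
C=cam('wrist')
P=[atz(C,*p,.092) for p in [(91,155),(507,76),(512,297)]];print(np.array(P)); print('centre',(P[0]+P[2])/2, np.degrees(np.arctan2(*(P[1]-P[0])[:2]*[-1,1]))) 
print('flange L/R/top',atz(C,229,248,.127),atz(C,406,248,.127),atz(C,318,169,.128))
E
```

```text
[[ 0.6352 -0.0253  0.092 ]
 [ 0.6624 -0.2411  0.092 ]
 [ 0.5367 -0.2559  0.092 ]]
centre [ 0.586  -0.1406  0.092 ] -172.82188070486708
flange L/R/top [ 0.5929 -0.1014  0.127 ] [ 0.5882 -0.1838  0.127 ] [ 0.6281 -0.1449  0.128 ]
```

Call:
{"method": "servo_tool", "body": {
  "twist": [
    [0,0,0],
    [0,0,0],
    [0,0,0],
    [0,0,0],
    [0,0,0]
  ],
  "xyz": [
    [0,0.15,-0.4],
    [0,0,-0.3],
    [0,0,-0.2],
    [0,0,-0.1],
    [0,0,0]
  ],
  "fingers": [0,0,0,0,0]
}}

```text
time: 7.35
tool_pos: [0.5854, -0.1407, 0.09]
tool_rot: [0.486, 0.514, 0.485, -0.514]
contact_force: [-0.8, -0.2, -3.2]
gripper_width: 0.296
```

Call:
{"method": "servo_tool", "body": {
  "twist": [
    [0,0,0],
    [0,0,0],
    [0,0,0],
    [0,0,0],
    [0,0,0],
    [0,0,0],
    [0,0,0]
  ],
  "xyz": [
    [0,0,-0.1],
    [0,0,0],
    [0,0,0],
    [0,0,0],
    [0,0,0],
    [0,0,2],
    [0,0,4]
  ],
  "fingers": [0,0,1,1,1,1,1]
}}

```text
time: 8.22
tool_pos: [0.5839, -0.1401, 0.1479]
tool_rot: [-0.485, -0.513, -0.487, 0.514]
contact_force: [0.6, -0.4, 0.3]
gripper_width: 1.002
```

Call:
{"method": "servo_tool", "body": {
  "twist": [
    [0,0,0],
    [0,0,0],
    [0,0,0],
    [0,0,0]
  ],
  "xyz": [
    [0,0,5],
    [0,0,5],
    [0,0,4],
    [0,0,0]
  ],
  "fingers": [1,1,1,1]
}}

```text
time: 8.72
tool_pos: [0.5872, -0.1413, 0.2957]
tool_rot: [0.489, 0.516, 0.482, -0.512]
contact_force: [0.3, 0.7, 0.2]
gripper_width: 1.001
```

```bash
python3 - <<'E'
from h import *
s=manip.state();print(s['tool_pos'],s['contact_force'],s['time'])
save('wrist','w5.png')
a=cv2.imread('pics/w5.png')[40:280,130:490];cv2.imwrite('pics/w5z.png',cv2.resize(a,(795,530),interpolation=cv2.INTER_CUBIC))
E
```

```text
[ 0.58719651 -0.14129502  0.29569067] [0.32780097 0.67664876 0.20396072] 8.725
```

View pics/w5.png

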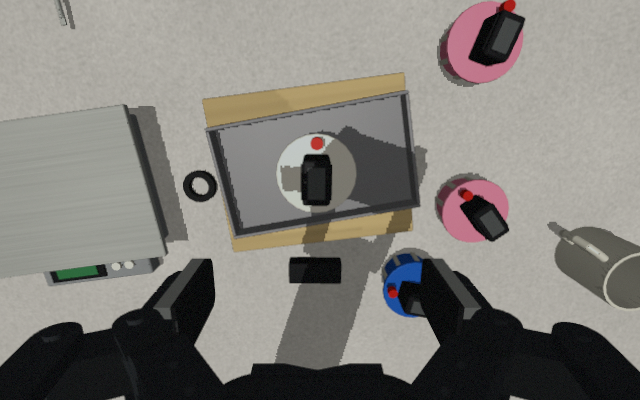

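View pics/w5z.png

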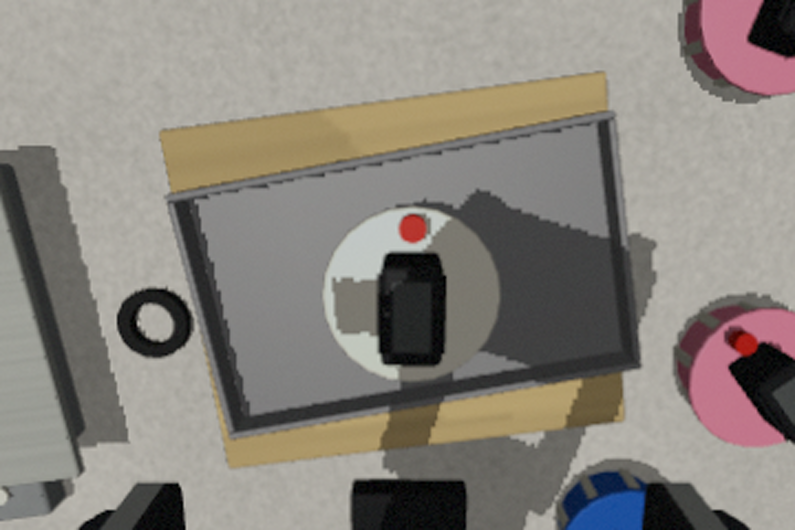

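```bash
python3 - <<'E'
from m import *
C=cam('wrist')
f=360/795
z=lambda l:[(130+a*f-.3,40+b*f-.3) for a,b in l]
print('tray');rect(C,z([(167,198),(614,113),(640,366),(232,438)]),.092,.22,.13)
print('stand');rect(C,z([(160,132),(606,71),(624,420),(230,468)]),.062,.23,.19)
for q in z([(411,294),(323,294),(500,294),(411,207),(411,381)]): print(atz(C,*q,.118))
# pan right edge corners from full image; left part
print('pan +x-y, -x-y', atz(C,126,105,.06),atz(C,166,258,.06))
E
```

```text
tray
 centre [ 0.5853 -0.1396] yaw deg 7.239227322242035 resid mm [[-1.6, -2.2], [-2.3, 1.6], [1.9, 2.6], [2.0, -1.9]]
stand
 centre [ 0.5803 -0.1356] yaw deg 4.071519582754834 resid mm [[-1.6, -2.2], [-1.5, 1.4], [1.7, 2.2], [1.4, -1.4]]
[ 0.586  -0.1395  0.118 ]
[ 0.5883 -0.0986  0.118 ]
[ 0.5837 -0.1809  0.118 ]
[ 0.6259 -0.1418  0.118 ]
[ 0.5435 -0.1371  0.118 ]
pan +x-y, -x-y [0.6639 0.0706 0.06  ] [0.4742 0.059  0.06  ]
```

```bash
python3 - <<'E'
from m import *
C=cam('wrist')
for n,p,z in [('pink1 fl',(473,209),.052),('pink1 nip',(467,195),.07),('pink1 block far corners',(508,227),.094),('b',(488,240),.094),('b',(459,205),.094),('b',(476,193),.094),('pink2 fl',(483,42),.052),('blue fl',(410,284),.052),('mug',(610,265),.09),('block',(315,270),.024)]:
    print(n,atz(C,*p,z))
s=manip.state();print(np.degrees(s['joint_pos']),q2r(s['tool_rot']))
E
```

```text
pink1 fl [ 0.5152 -0.3328  0.052 ]
pink1 nip [ 0.5392 -0.3165  0.07  ]
pink1 block far corners [ 0.5056 -0.355   0.094 ]
b [ 0.4908 -0.3335  0.094 ]
b [ 0.5351 -0.2979  0.094 ]
b [ 0.5481 -0.3159  0.094 ]
pink2 fl [ 0.7079 -0.3303  0.052 ]
blue fl [ 0.4142 -0.2559  0.052 ]
mug [ 0.4492 -0.4808  0.09  ]
block [ 0.4275 -0.1292  0.024 ]
[-20.5868  -2.4566  88.9503   0.0011  93.1511  72.6297] [[ 0.0058  0.9984 -0.0561]
 [-0.0022 -0.0561 -0.9984]
 [-1.      0.0059  0.0018]]
```

Call:
{"method": "servo_tool", "body": {
  "twist": [
    [0,0,0.17],
    [0,0,0.17],
    [0,0,0.17],
    [0,0,0.17],
    [0,0,0.17],
    [0,0,0.17],
    [0,0,0.17],
    [0,0,0.17]
  ],
  "xyz": [
    [0.1,-1.6,0],
    [0.1,-1.6,0],
    [0.1,-1.6,0],
    [0.1,-1.6,0],
    [0.1,-1.6,0],
    [0.1,-1.6,0],
    [0.1,-1.6,0],
    [0.1,-1.6,0]
  ],
  "fingers": [0.8,0.8,0.8,0.8,0.8,0.8,0.8,0.8]
}}

```text
time: 9.78
tool_pos: [0.5924, -0.2687, 0.2867]
tool_rot: [0.7, 0.093, 0.702, -0.092]
contact_force: [0.4, -0.1, 0.3]
gripper_width: 0.799
```

Call:
{"method": "servo_tool", "body": {
  "twist": [
    [0,0,0.17],
    [0,0,0.17],
    [0,0,0],
    [0,0,0],
    [0,0,0],
    [0,0,0],
    [0,0,0],
    [0,0,0]
  ],
  "xyz": [
    [0,-0.3,-1],
    [0,0,-4],
    [0,0,-5],
    [0,0,-4],
    [0,0,-2],
    [0,0,0],
    [0,0,0],
    [0,0,0]
  ],
  "fingers": [0.8,0.8,0.8,0.8,0.8,0.8,0.8,0.8]
}}

```text
time: 10.78
tool_pos: [0.5943, -0.2723, 0.131]
tool_rot: [0.708, -0.027, 0.705, 0.025]
contact_force: [0.6, -0.1, 0.6]
gripper_width: 0.799
```

```bash
python3 - <<'E'
from m import *
s=manip.state();print(s['tool_pos'],s['contact_force'],s['time']);z=q2r(s['tool_rot'])[:,2];print(q2r(s['tool_rot']),np.degrees(np.arctan2(z[1],z[0])),np.degrees(s['joint_pos']))
save('wrist','w6.png');save('top','t6.png')
a=cv2.imread('pics/t6.png')[100:280,200:480];cv2.imwrite('pics/t6y.png',cv2.resize(a,(800,514),interpolation=cv2.INTER_CUBIC))
E
```

```text
[ 0.5943 -0.2723  0.131 ] [ 0.6169 -0.1401  0.6483] 10.775
[[ 0.0035 -0.073   0.9973]
 [-0.0021  0.9973  0.073 ]
 [-1.     -0.0023  0.0033]] 4.185189027192944 [-31.1304   9.3533  92.0468  -0.0005  78.3687 -35.3152]
```

View pics/w6.png

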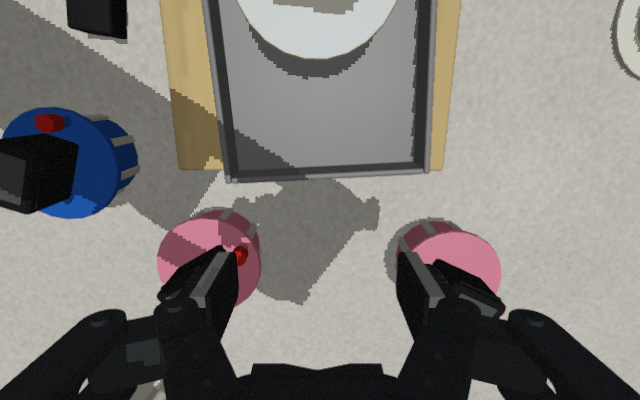

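View pics/t6y.png

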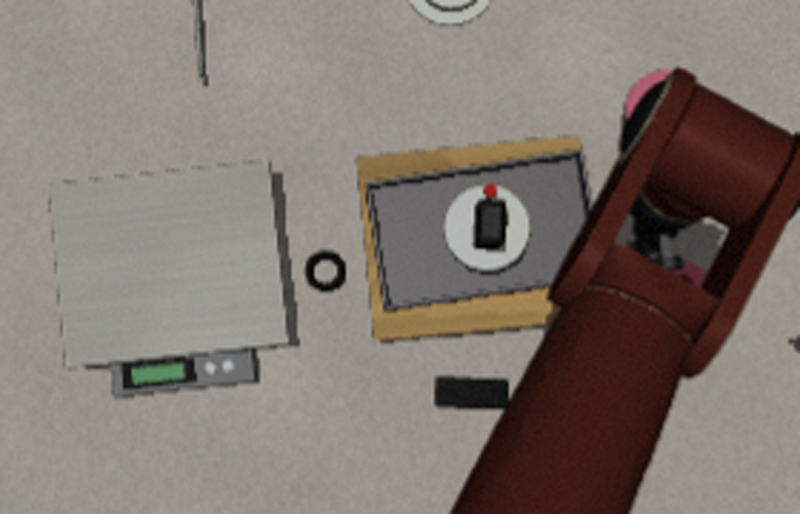

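Call:
{"method": "servo_tool", "body": {
  "twist": [
    [0,0,0],
    [0,0,0],
    [0,0,0],
    [0,0,0],
    [0,0,0],
    [0,0,0]
  ],
  "xyz": [
    [0,0,-3.5],
    [0,0,-3],
    [0,0,-2],
    [0,0,-1.2],
    [0,0,-1],
    [0,0,0]
  ],
  "fingers": [0.8,0.8,0.8,0.8,0.8,0.8]
}}

```text
time: 11.62
tool_pos: [0.593, -0.2715, 0.0211]
tool_rot: [0.706, -0.026, 0.707, 0.026]
contact_force: [0.2, -0.1, -0.0]
gripper_width: 0.801
```

```bash
python3 - <<'E'
from m import *
s=manip.state();print(s['tool_pos'],s['contact_force'],s['time'])
save('wrist','w7.png');save('scene','s7.png')
a=cv2.imread('pics/s7.png')[190:310,170:330];cv2.imwrite('pics/s7z.png',cv2.resize(cv2.convertScaleAbs(a,alpha=1.6),(800,600),interpolation=cv2.INTER_CUBIC))
E
```

```text
[ 0.593  -0.2715  0.0211] [ 0.2027 -0.0604 -0.016 ] 11.625
```

View pics/w7.png

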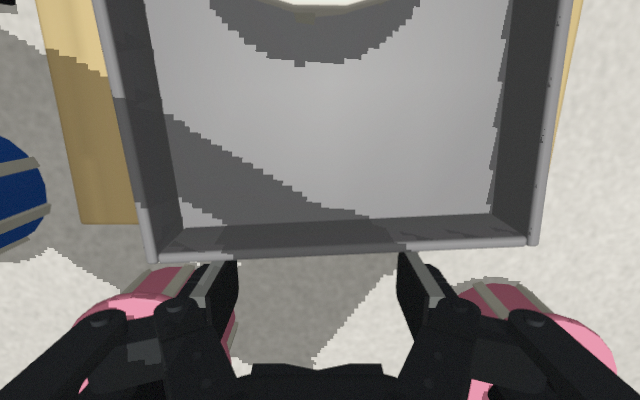

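View pics/s7z.png

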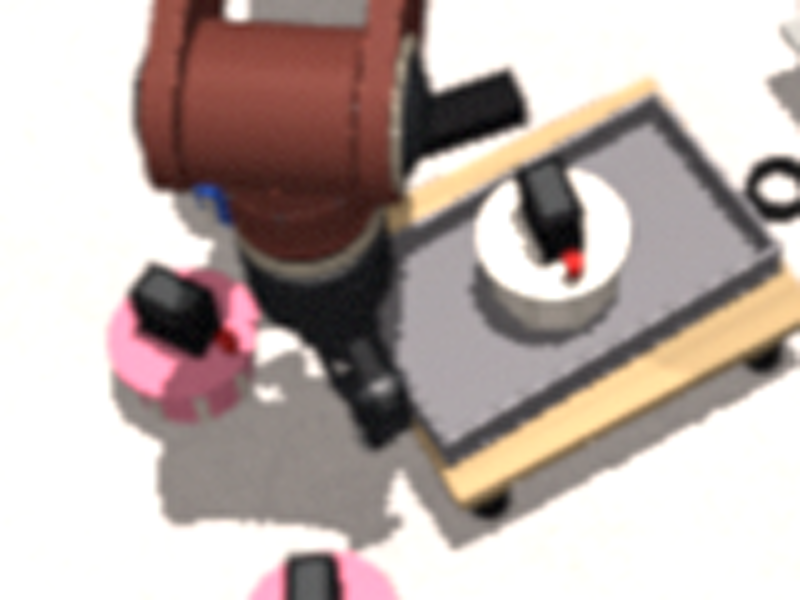

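Call:
{"method": "servo_tool", "body": {
  "twist": [
    [0,0,0],
    [0,0,0],
    [0,0,0],
    [0,0,0],
    [0,0,0],
    [0,0,0],
    [0,0,0],
    [0,0,0]
  ],
  "xyz": [
    [-0.02,0.3,0.2],
    [-0.02,0.3,0],
    [-0.02,0.3,0],
    [-0.02,0.3,0],
    [-0.03,0.4,0],
    [-0.04,0.5,0],
    [-0.03,0.4,0],
    [-0.02,0.2,0]
  ],
  "fingers": [0.8,0.8,0.8,0.8,0.8,0.8,0.8,0.8]
}}

```text
time: 12.72
tool_pos: [0.591, -0.2442, 0.0233]
tool_rot: [0.707, -0.026, 0.707, 0.026]
contact_force: [0.3, -1.6, 0.7]
gripper_width: 0.8
```

```bash
python3 - <<'E'
from m import *
s=manip.state();print(s['tool_pos'],s['contact_force'],s['time'])
save('wrist','w8.png')
E
```

```text
[ 0.591  -0.2442  0.0233] [ 0.3341 -1.646   0.7233] 12.725
```

View pics/w8.png

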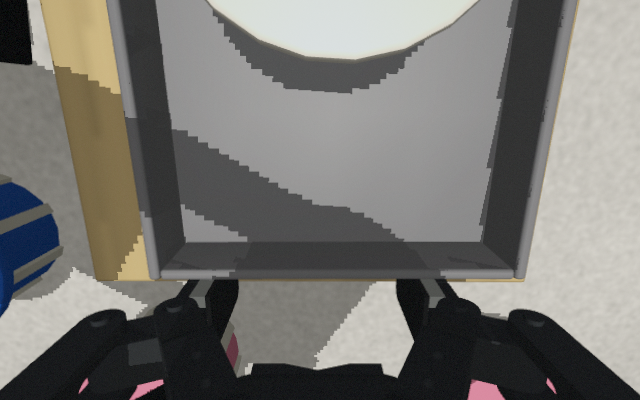

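```bash
python3 - <<'E'
from m import *
C=cam('wrist')
a,b=atz(C,151,279,.092),atz(C,525,278,.092);print(a,b,np.linalg.norm(a-b));d=b-a;th=np.arctan2(d[1],d[0]);m=(a+b)/2;print(np.degrees(th),'end mid',m,'centre',m[:2]+.11*np.array([-np.sin(th),np.cos(th)]))
T=cam('top');k=280/800
print('pan');rect(T,[(200+x*k,100+y*k) for x,y in [(50,183),(270,161),(298,345),(67,366)]],.06,.23,.19)
print('tray before');rect(T,[(200+x*k,100+y*k) for x,y in [(366,186),(578,155)]]+[(200+592*k,100+280*k),(200+388*k,100+309*k)],.092,.22,.13)
E
python3 - <<'E'
import cv2
a=cv2.imread('pics/t6.png')[140:240,205:315];cv2.imwrite('pics/t6p.png',cv2.resize(a,None,fx=6,fy=6,interpolation=cv2.INTER_CUBIC))
E
```

```text
[ 0.5341 -0.2364  0.092 ] [ 0.6629 -0.2265  0.092 ] 0.12913422773158392
4.377478916529539 end mid [ 0.5985 -0.2315  0.092 ] centre [ 0.5901 -0.1218]
pan
 centre [0.5611 0.1754] yaw deg 4.84707654282533 resid mm [[1.2, 0.9], [-1.3, 3.2], [-1.9, -5.4], [2.0, 1.3]]
tray before
 centre [ 0.5813 -0.1388] yaw deg 6.663620755895896 resid mm [[-2.2, -3.7], [-2.3, 2.6], [1.4, 8.4], [3.2, -7.3]]
```

View pics/t6p.png

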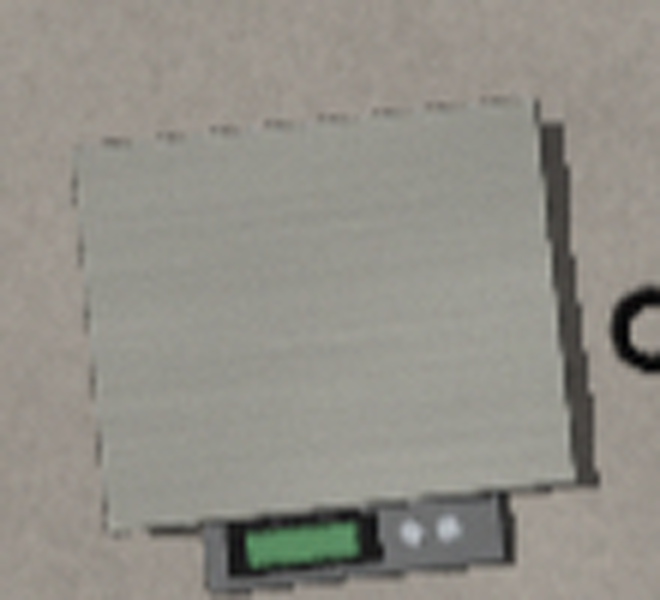

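```bash
python3 - <<'E'
from m import *
T=cam('top')
rect(T,[(205+x/6-.4,140+y/6-.4) for x,y in [(77,145),(535,102),(576,484),(105,532)]],.06,.23,.19)
E
```

```text
centre [0.5615 0.1797] yaw deg 4.190713917808664 resid mm [[0.2, -2.2], [-1.2, 2.3], [0.8, 0.1], [0.1, -0.2]]
```

Call:
{"method": "servo_tool", "body": {
  "twist": [
    [0,0,0],
    [0,0,0],
    [0,0,0],
    [0,0,0],
    [0,0,0],
    [0,0,0],
    [0,0,0],
    [0,0,0]
  ],
  "xyz": [
    [-0.03,0.4,0],
    [-0.05,0.6,0],
    [-0.05,0.6,0],
    [-0.05,0.6,0],
    [-0.05,0.6,0],
    [-0.05,0.6,0],
    [-0.05,0.6,0],
    [-0.05,0.6,0]
  ],
  "fingers": [0.8,0.8,0.8,0.8,0.8,0.8,0.8,0.8]
}}

```text
time: 13.78
tool_pos: [0.5872, -0.1981, 0.0233]
tool_rot: [0.707, -0.026, 0.707, 0.026]
contact_force: [0.3, -1.9, -1.6]
gripper_width: 0.799
```

Call:
{"method": "servo_tool", "body": {
  "twist": [
    [0,0,0],
    [0,0,0],
    [0,0,0],
    [0,0,0],
    [0,0,0],
    [0,0,0],
    [0,0,0],
    [0,0,0]
  ],
  "xyz": [
    [-0.05,0.6,0],
    [-0.05,0.6,0],
    [-0.05,0.6,0],
    [-0.05,0.6,0],
    [-0.05,0.6,0],
    [-0.05,0.6,0],
    [-0.05,0.6,0],
    [-0.05,0.6,0]
  ],
  "fingers": [0.8,0.8,0.8,0.8,0.8,0.8,0.8,0.8]
}}

```text
time: 14.78
tool_pos: [0.5833, -0.1502, 0.0235]
tool_rot: [0.707, -0.026, 0.707, 0.026]
contact_force: [-0.2, -1.0, -0.6]
gripper_width: 0.798
```

```bash
python3 - <<'E'
from m import *
s=manip.state();print(s['tool_pos'],s['contact_force'],s['time'])
save('wrist','w9.png');save('scene','s9.png')
a=cv2.imread('pics/s9.png')[150:310,190:430];cv2.imwrite('pics/s9z.png',cv2.resize(cv2.convertScaleAbs(a,alpha=1.6),(795,530),interpolation=cv2.INTER_CUBIC))
E
```

```text
[ 0.5833 -0.1502  0.0235] [-0.1956 -1.0122 -0.6081] 14.775
```

View pics/w9.png

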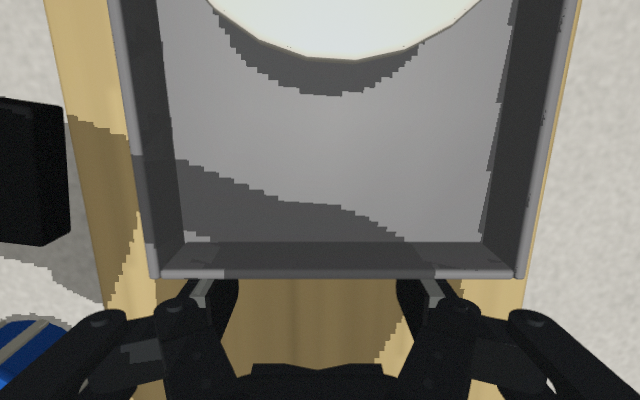

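View pics/s9z.png

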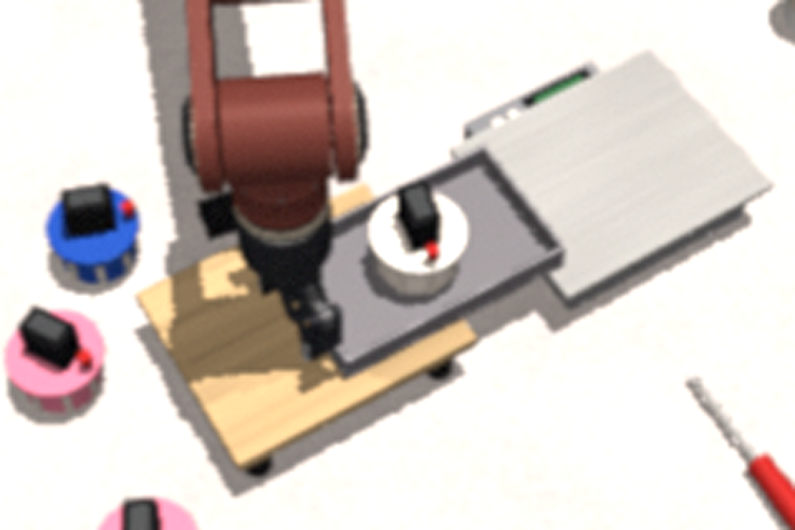

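Call:
{"method": "servo_tool", "body": {
  "twist": [
    [0,0,0],
    [0,0,0],
    [0,0,0],
    [0,0,0],
    [0,0,0],
    [0,0,0],
    [0,0,0],
    [0,0,0]
  ],
  "xyz": [
    [-0.05,0.5,0],
    [-0.05,0.6,0],
    [-0.05,0.6,0],
    [-0.05,0.6,0],
    [-0.05,0.6,0],
    [-0.05,0.6,0],
    [-0.05,0.6,0],
    [-0.05,0.6,0]
  ],
  "fingers": [0.8,0.8,0.8,0.8,0.8,0.8,0.8,0.8]
}}

```text
time: 15.88
tool_pos: [0.579, -0.103, 0.0231]
tool_rot: [0.706, -0.026, 0.707, 0.026]
contact_force: [1.3, -1.3, -1.2]
gripper_width: 0.796
```

Call:
{"method": "servo_tool", "body": {
  "twist": [
    [0,0,0],
    [0,0,0],
    [0,0,0],
    [0,0,0],
    [0,0,0],
    [0,0,0],
    [0,0,0],
    [0,0,0]
  ],
  "xyz": [
    [-0.05,0.6,0],
    [-0.05,0.6,0],
    [-0.05,0.6,0],
    [-0.05,0.6,0],
    [-0.05,0.6,0],
    [-0.05,0.6,0],
    [-0.05,0.6,0],
    [-0.05,0.6,0]
  ],
  "fingers": [0.8,0.8,0.8,0.8,0.8,0.8,0.8,0.8]
}}

```text
time: 16.88
tool_pos: [0.5752, -0.0551, 0.0233]
tool_rot: [0.707, -0.026, 0.707, 0.026]
contact_force: [-0.0, -1.3, -0.7]
gripper_width: 0.801
```

```bash
python3 - <<'E'
from m import *
s=manip.state();print(s['tool_pos'],s['contact_force'],s['time'])
save('wrist','w10.png');save('scene','s10.png')
a=cv2.imread('pics/s10.png')[150:310,190:430];cv2.imwrite('pics/s10z.png',cv2.resize(cv2.convertScaleAbs(a,alpha=1.6),(795,530),interpolation=cv2.INTER_CUBIC))
E
```

```text
[ 0.5752 -0.0551  0.0233] [-0.0431 -1.2654 -0.6787] 16.875
```

View pics/w10.png

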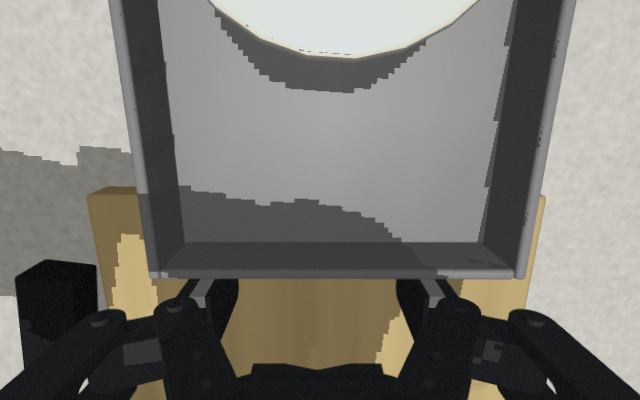

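View pics/s10z.png

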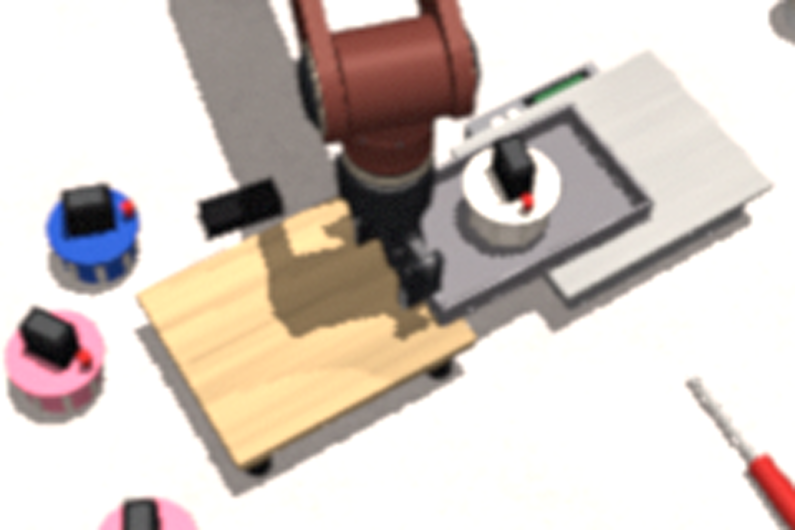

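Call:
{"method": "servo_tool", "body": {
  "twist": [
    [0,0,0],
    [0,0,0],
    [0,0,0],
    [0,0,0],
    [0,0,0],
    [0,0,0],
    [0,0,0],
    [0,0,0]
  ],
  "xyz": [
    [-0.05,0.5,0],
    [-0.05,0.6,0],
    [-0.05,0.6,0],
    [-0.05,0.6,0],
    [-0.05,0.6,0],
    [-0.05,0.6,0],
    [-0.05,0.6,0],
    [-0.05,0.6,0]
  ],
  "fingers": [0.8,0.8,0.8,0.8,0.8,0.8,0.8,0.8]
}}

```text
time: 17.98
tool_pos: [0.5712, -0.0081, 0.0234]
tool_rot: [0.707, -0.026, 0.707, 0.026]
contact_force: [1.3, -1.0, -0.6]
gripper_width: 0.801
```

Call:
{"method": "servo_tool", "body": {
  "twist": [
    [0,0,0],
    [0,0,0],
    [0,0,0],
    [0,0,0],
    [0,0,0],
    [0,0,0],
    [0,0,0],
    [0,0,0]
  ],
  "xyz": [
    [-0.05,0.6,0],
    [-0.05,0.6,0],
    [-0.05,0.6,0],
    [-0.05,0.6,0],
    [-0.05,0.6,0],
    [-0.05,0.6,0],
    [-0.05,0.6,0],
    [-0.03,0.4,0]
  ],
  "fingers": [0.8,0.8,0.8,0.8,0.8,0.8,0.8,0.8]
}}

```text
time: 18.98
tool_pos: [0.5674, 0.0379, 0.0234]
tool_rot: [0.707, -0.026, 0.707, 0.026]
contact_force: [0.1, -2.8, -0.9]
gripper_width: 0.8
```

```bash
python3 - <<'E'
from m import *
s=manip.state();print(s['tool_pos'],s['contact_force'],s['time'])
save('wrist','w11.png');save('scene','s11.png');save('top','t11.png')
a=cv2.imread('pics/s11.png')[140:290,260:460];cv2.imwrite('pics/s11z.png',cv2.resize(cv2.convertScaleAbs(a,alpha=1.2),(800,600),interpolation=cv2.INTER_CUBIC))
a=cv2.imread('pics/t11.png')[140:240,205:315];cv2.imwrite('pics/t11p.png',cv2.resize(a,None,fx=6,fy=6,interpolation=cv2.INTER_CUBIC))
E
```

```text
[0.5674 0.0379 0.0234] [ 0.1218 -2.7915 -0.8816] 18.975
```

View pics/w11.png

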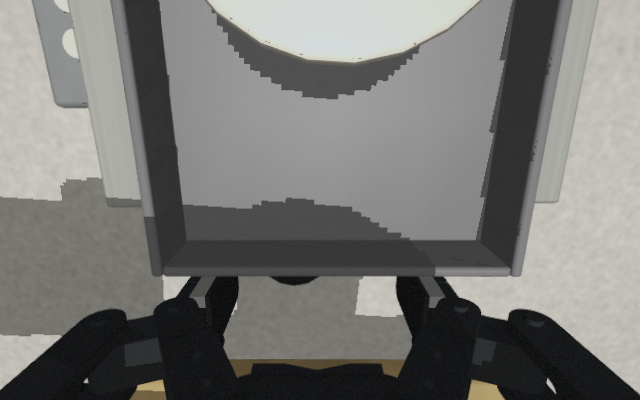

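View pics/s11z.png

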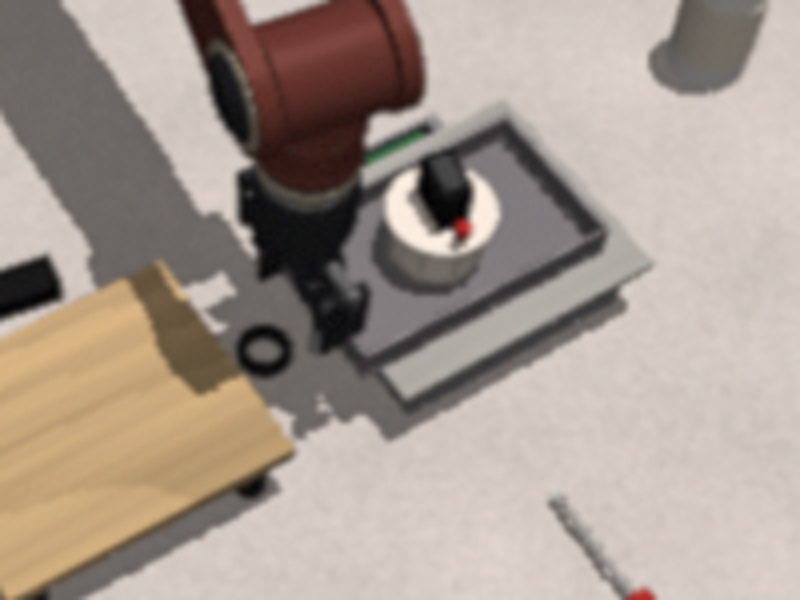

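View pics/t11p.png

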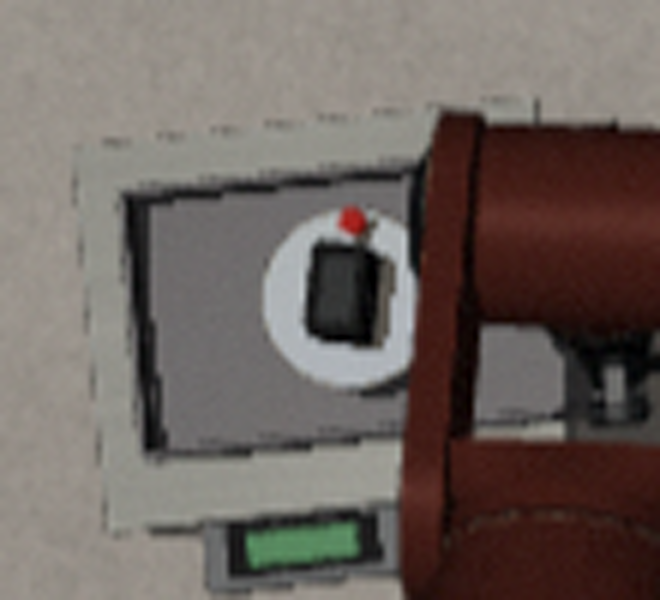

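```bash
python3 - <<'E'
from m import *
C=cam('wrist')
def e(a,b,z):
    a,b=atz(C,*a,z),atz(C,*b,z);d=b-a;th=np.arctan2(d[1],d[0]);print(np.linalg.norm(d),np.degrees(th),(a+b)/2);return (a+b)[:2]/2,th
tm,tt=e((154,276),(521,275),.09);pm,pt=e((106,206),(558,202),.06)
ax=np.array([np.cos(pt),np.sin(pt)]);ay=np.array([-ax[1],ax[0]]);d=tm-pm
print('tray end rel pan end: lateral',d@ax,'along',d@ay)
E
```

```text
0.12893168941399627 4.375529827283242 [0.5749 0.0504 0.09  ]
0.18943619588010938 4.71066008308463 [0.5727 0.0674 0.06  ]
tray end rel pan end: lateral 0.0008704654382054692 along -0.017127506413883838
```

Call:
{"method": "servo_tool", "body": {
  "twist": [
    [0,0,0],
    [0,0,0],
    [0,0,0],
    [0,0,0],
    [0,0,0],
    [0,0,0],
    [0,0,0]
  ],
  "xyz": [
    [-0.04,0.4,0],
    [-0.04,0.4,0],
    [-0.04,0.4,0],
    [-0.04,0.4,0],
    [-0.02,0.3,0],
    [-0.01,0.1,0],
    [0,0,0]
  ],
  "fingers": [0.8,0.8,0.8,0.8,0.8,0.8,0.8]
}}

```text
time: 20.0
tool_pos: [0.5655, 0.0578, 0.0234]
tool_rot: [0.707, -0.026, 0.707, 0.026]
contact_force: [0.1, -0.5, -0.7]
gripper_width: 0.8
```

```bash
python3 - <<'E'
from m import *
s=manip.state();print(s['tool_pos'],s['contact_force'],s['time'])
save('wrist','w12.png')
E
```

```text
[0.5655 0.0578 0.0234] [ 0.0942 -0.4928 -0.6684] 20.0
```

View pics/w12.png

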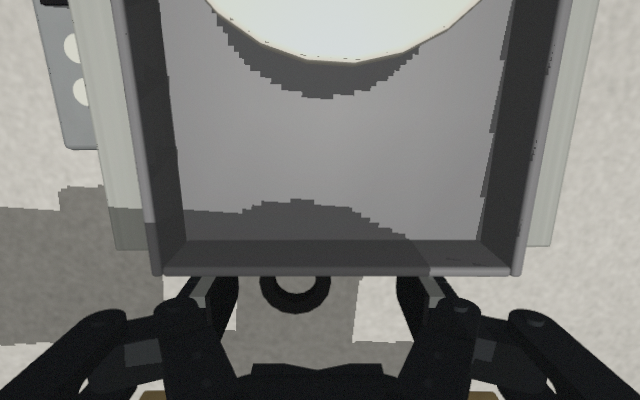

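```bash
python3 - <<'E'
from m import *
C=cam('wrist')
def e(a,b,z):
    a,b=atz(C,*a,z),atz(C,*b,z);d=b-a;th=np.arctan2(d[1],d[0]);print(np.linalg.norm(d),np.degrees(th),(a+b)/2);return (a+b)[:2]/2,th
tm,tt=e((154,276),(521,275),.09);pm,pt=e((115,249),(552,245),.06)
ax=np.array([np.cos(pt),np.sin(pt)]);ay=np.array([-ax[1],ax[0]]);d=tm-pm
print('tray end rel pan end: lateral',d@ax,'along',d@ay)
E
```

```text
0.12883732642202586 4.366048455120331 [0.573  0.0702 0.09  ]
0.18989522035391876 4.7483473038593695 [0.573  0.0678 0.06  ]
tray end rel pan end: lateral 0.00017911173342091775 along 0.0024377319971304393
```

Call:
{"method": "servo_tool", "body": {
  "twist": [
    [0,0,0],
    [0,0,0],
    [0,0,0],
    [0,0,0],
    [0,0,0],
    [0,0,0],
    [0,0,0],
    [0,0,0]
  ],
  "xyz": [
    [-0.01,0.15,0],
    [-0.01,0.1,0],
    [0,0,0],
    [0,-0.6,0],
    [0,-1.2,0],
    [0,-1,3],
    [0,-1,5],
    [0,0,5]
  ],
  "fingers": [0.8,0.8,0.8,0.8,0.8,0.8,0.8,0.8]
}}

```text
time: 21.05
tool_pos: [0.5649, 0.0207, 0.1543]
tool_rot: [0.706, -0.025, 0.707, 0.025]
contact_force: [1.1, 0.3, 0.2]
gripper_width: 0.797
```

Call:
{"method": "servo_tool", "body": {
  "twist": [
    [0,0,0],
    [0,0,0],
    [0,0,0],
    [0,0,0],
    [0,0,0],
    [0,0,0],
    [0,0,0]
  ],
  "xyz": [
    [0,0,5],
    [0,1,5],
    [0,2,5],
    [0,2,2],
    [0,1,0],
    [0,0,0],
    [0,0,0]
  ],
  "fingers": [0.8,0.8,0.8,0.8,0.8,0.8,0.8]
}}

```text
time: 21.92
tool_pos: [0.5645, 0.0816, 0.3204]
tool_rot: [0.705, -0.026, 0.708, 0.026]
contact_force: [-0.8, -0.5, -0.8]
gripper_width: 0.799
```

```bash
python3 - <<'E'
from m import *
s=manip.state();print(s['tool_pos'],s['contact_force'],s['time'])
save('wrist','w13.png');save('top','t13.png')
a=cv2.imread('pics/t13.png')[140:240,205:315];cv2.imwrite('pics/t13p.png',cv2.resize(a,None,fx=6,fy=6,interpolation=cv2.INTER_CUBIC))
E
```

```text
[0.5645 0.0816 0.3204] [-0.8319 -0.4519 -0.7915] 21.925
```

View pics/w13.png

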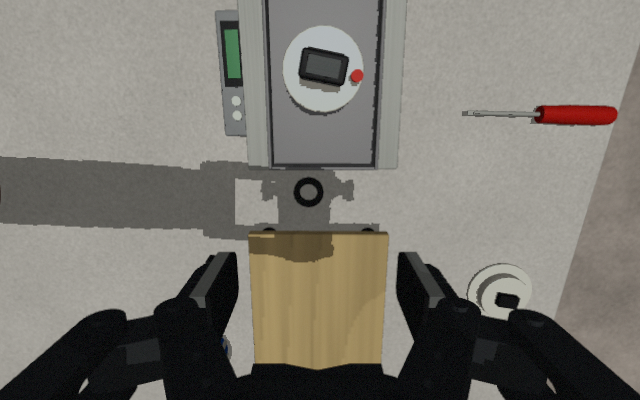

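View pics/t13p.png

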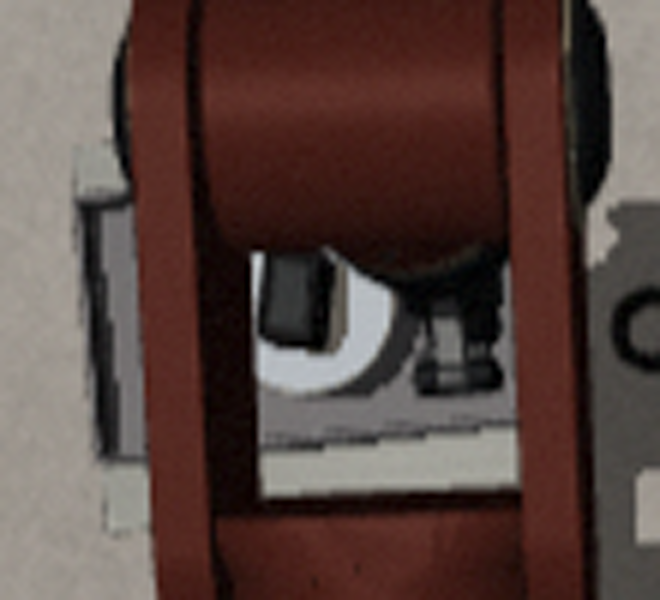

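Call:
{"method": "servo_tool", "body": {
  "twist": [
    [0,0,0],
    [0,0,0],
    [0,0,0],
    [0,0,0],
    [0,0,0]
  ],
  "xyz": [
    [0,2,0],
    [0,3,0],
    [0,2.5,0],
    [0,0,0],
    [0,0,0]
  ],
  "fingers": [0.8,0.8,0.8,0.8,0.8]
}}

```text
time: 22.65
tool_pos: [0.5653, 0.1571, 0.3232]
tool_rot: [0.707, -0.026, 0.707, 0.026]
contact_force: [0.2, -0.3, -0.6]
gripper_width: 0.801
```

```bash
python3 - <<'E'
from m import *
s=manip.state();print(s['tool_pos'],s['contact_force'],s['time'])
save('wrist','w14.png')
a=cv2.imread('pics/w14.png')[0:290,170:470];cv2.imwrite('pics/w14z.png',cv2.resize(a,(600,580),interpolation=cv2.INTER_CUBIC))
E
```

```text
[0.5653 0.1571 0.3232] [ 0.2333 -0.2509 -0.5983] 22.65
```

View pics/w14z.png

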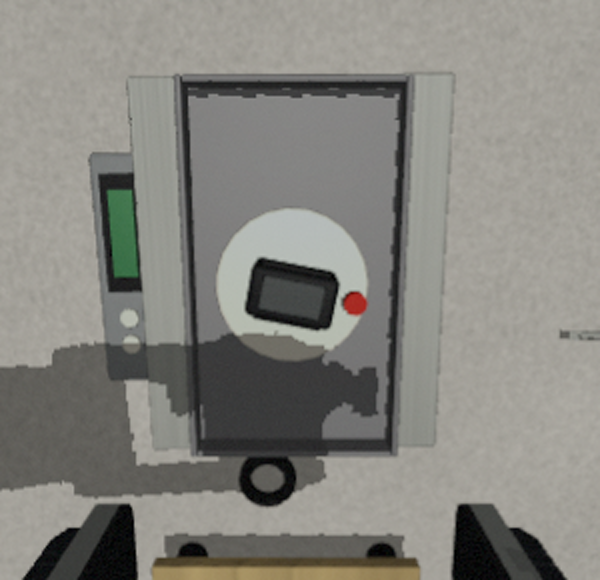

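```bash
python3 - <<'E'
from m import *
C=cam('wrist')
z=lambda l:[(170+a/2-.25,b/2-.25) for a,b in l]
print('tray');t,tt=rect(C,z([(412,75),(397,455),(192,456),(177,76)]),.09,.22,.13)
print('pan');p,pt=rect(C,z([(455,73),(436,446),(152,449),(128,77)]),.06,.23,.19)
f=np.mean([atz(C,*q,.116)[:2] for q in z([(217,285),(368,285),(292,208),(292,361)])],axis=0);print('flange',f)
ax=np.array([np.cos(pt),np.sin(pt)]);ay=np.array([-ax[1],ax[0]])
for n,d in(('tray-pan',t-p),('pump-tray',f-t)):print(n,(d@ax*1000).round(1),(d@ay*1000).round(1),np.degrees(tt-pt))
E
```

```text
tray
 centre [0.565  0.1815] yaw deg 4.2259445904977415 resid mm [[-1.6, -0.8], [-0.8, 1.1], [0.4, 0.7], [2.0, -0.9]]
pan
 centre [0.564  0.1809] yaw deg 4.627943692433673 resid mm [[-0.4, -0.4], [0.1, 1.0], [-0.6, 0.4], [0.9, -0.9]]
flange [0.5638 0.1814]
tray-pan 1.1 0.5 -0.40199910193593164
pump-tray -1.2 -0.0 -0.40199910193593164
```

```bash
python3 - <<'E'
from m import *
save('scene','s15.png')
a=cv2.imread('pics/s15.png').astype(int);b=cv2.imread('pics/s0.png').astype(int)
o=np.vstack([a[120:370,90:460].astype('uint8')]);cv2.imwrite('pics/s15z.png',cv2.resize(o,(800,540)))
print(manip.state()['joint_vel'].round(3))
E
```

```text
[-0.006 -0.001 -0.001 -0.001 -0.     0.   ]
```

View pics/s15z.png

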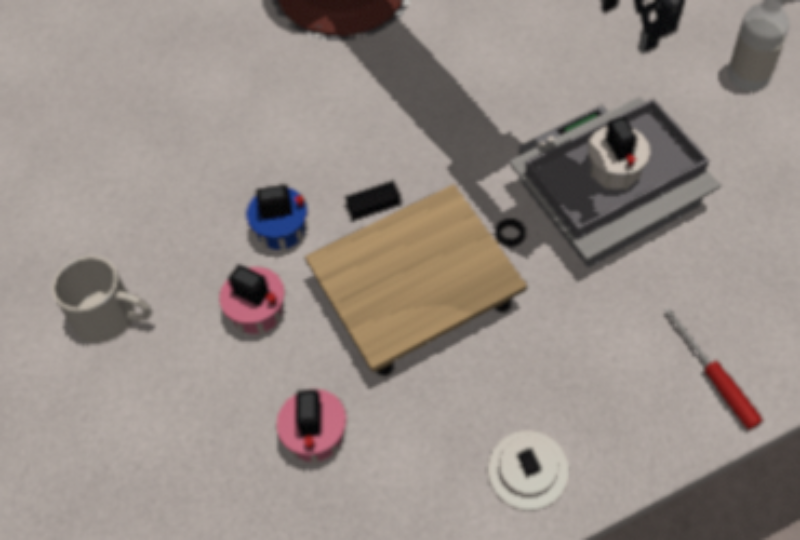

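The scene view shows the tray on the pan with the pump upright in its middle. The ring, block, bottle, mug and look-alikes are where they started, and the gripper is clear of everything.

```bash
python3 -c "
from plant import job
print(job.job_done())"
```

```text
the job is handed in; nothing more can be done
None
```

The pump is standing in the middle of the tray, the tray is centred and square on the scale pan, and the job is handed in at about 22.7 s.

- **How it was done:** I gripped the pump by its connector block, set it upright in the middle of the tray and let go while the tray was still on the stand. I then pushed the tray's end wall with two spread fingertips, without lifting it, across the gap and onto the pan. I saw no end dip in the pictures I took along the way.
- **Last checks from the wrist camera:**
  - The tray is about 1.1 mm (x) and 0.5 mm (y) from the pan centre, and 0.4° out of square.
  - The pump is about 1.2 mm from the tray centre.
  - The ring, block, bottle, mug and look-alikes look unmoved, and the gripper is about 0.2 m clear.
- **Force:** the readings I took peaked at about 7 N, with the pump's weight on the gripper. Pushing the tray took about 1 to 3 N.
- **What disagreed or failed:**
  - My first grasp closed on air just above the connector block and moved nothing. The fingertips sit roughly 35 mm behind the stated TCP when shut and about 50 mm when open, so I used that for every later height.
  - The top camera reads x about 3–4 mm lower than the wrist camera, so I judged the final centring from the wrist view alone.

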